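Find the free hatch of the service box and push it open

TASK

Three of the four hatches on the bench service box are still blocked from below and one is free: press with a fingertip on the blue ribbed strip at the back of one hatch after another until one tips, and press that one down until its front edge stands well up. Then push the raised front edge away from you, from its underside, until the hatch stands upright or leans back, and take the hand away. Only press and push: never pinch or grip a hatch or bear on the upper face of its front part once it is raised, and leave the can, the bottle and the vial standing where they are.

Things in the scene. Friction and masses are not known exactly. Their poses are not given: they have to be found in the camera images.
- service_box: grey bench service box, fixed, 128 mm deep (x), 364 wide (y), 64 high; origin at the centre of its underside, +x away from the robot. Four identical hatches 100 x 74 x 6 mm lie flush in its top, side by side, every 84 mm in y, over separate wells (floor 9 mm above the worktop). Pivots: parallel to y at x = +10 mm, z = 61 mm; 60 mm of hatch lies in front (-x) of the pivot, 40 mm behind it
- hatch_1 (a joint): angle of the leftmost hatch (centre at box y = +126 mm): 0 shut and flush, grows as its rear goes down into the well and its front edge rises (at 0.9: edge 47 mm above and 37 mm before the pivot); 1.57 upright, 1.92 leans back on its stop. If free it tips under 2 to 4 N on its strip and stays at any angle it is left; if blocked it gives under 0.1
- hatch_2 (a joint): angle of the second from the left hatch (centre at box y = +42 mm): 0 shut and flush, grows as its rear goes down into the well and its front edge rises (at 0.9: edge 47 mm above and 37 mm before the pivot); 1.57 upright, 1.92 leans back on its stop. If free it tips under 2 to 4 N on its strip and stays at any angle it is left; if blocked it gives under 0.1
- hatch_3 (a joint): angle of the third from the left hatch (centre at box y = -42 mm): 0 shut and flush, grows as its rear goes down into the well and its front edge rises (at 0.9: edge 47 mm above and 37 mm before the pivot); 1.57 upright, 1.92 leans back on its stop. If free it tips under 2 to 4 N on its strip and stays at any angle it is left; if blocked it gives under 0.1
- hatch_4 (a joint): angle of the rightmost hatch (centre at box y = -126 mm): 0 shut and flush, grows as its rear goes down into the well and its front edge rises (at 0.9: edge 47 mm above and 37 mm before the pivot); 1.57 upright, 1.92 leans back on its stop. If free it tips under 2 to 4 N on its strip and stays at any angle it is left; if blocked it gives under 0.1
- press_1 (a point): centre of the blue ribbed press strip of the leftmost hatch, on its upper face 26 mm behind the pivot (strip about 25 x 56 mm, ribs 1 mm high); moves with the hatch. Pressed, a blocked hatch gives about 2 mm at most here; the strip of the free one can be followed down by 25 mm with a fingertip. Any of the four may be the free one
- press_2 (a point): centre of the blue ribbed press strip of the second from the left hatch, on its upper face 26 mm behind the pivot (strip about 25 x 56 mm, ribs 1 mm high); moves with the hatch. Pressed, a blocked hatch gives about 2 mm at most here; the strip of the free one can be followed down by 25 mm with a fingertip. Any of the four may be the free one
- press_3 (a point): centre of the blue ribbed press strip of the third from the left hatch, on its upper face 26 mm behind the pivot (strip about 25 x 56 mm, ribs 1 mm high); moves with the hatch. Pressed, a blocked hatch gives about 2 mm at most here; the strip of the free one can be followed down by 25 mm with a fingertip. Any of the four may be the free one
- press_4 (a point): centre of the blue ribbed press strip of the rightmost hatch, on its upper face 26 mm behind the pivot (strip about 25 x 56 mm, ribs 1 mm high); moves with the hatch. Pressed, a blocked hatch gives about 2 mm at most here; the strip of the free one can be followed down by 25 mm with a fingertip. Any of the four may be the free one
- pad_1 (a point): black rubber pad, 44 x 60 x 1.5 mm, on the upper face of the front part of the leftmost hatch; this point is its centre, 30 mm in front of the pivot; -x points to the hatch's front edge (30 mm away), z out of the upper face
- pad_2 (a point): black rubber pad, 44 x 60 x 1.5 mm, on the upper face of the front part of the second from the left hatch; this point is its centre, 30 mm in front of the pivot; -x points to the hatch's front edge (30 mm away), z out of the upper face
- pad_3 (a point): black rubber pad, 44 x 60 x 1.5 mm, on the upper face of the front part of the third from the left hatch; this point is its centre, 30 mm in front of the pivot; -x points to the hatch's front edge (30 mm away), z out of the upper face
- pad_4 (a point): black rubber pad, 44 x 60 x 1.5 mm, on the upper face of the front part of the rightmost hatch; this point is its centre, 30 mm in front of the pivot; -x points to the hatch's front edge (30 mm away), z out of the upper face
- objective_can: grey-white plastic canister with a blue screw lid, 40 mm across, 53 mm tall, standing loose by the box; bystander; origin at the centre of its underside
- dropper_bottle: brown dropper bottle with a black nozzle, 34 mm across, 98 mm tall, standing loose by the box; bystander; origin at the centre of its underside
- red_vial: clear vial with a red cap, 21 mm across, 56 mm tall, standing loose by the box; bystander; origin at the centre of its underside

How it is judged:
By the outcome, as a careful person would: the job done as asked, in the order asked, and still so for the second after the job is handed in, with the robot touching nothing.
It also fails if it takes over 46 s, if anything falls off the work surface, if the arm or the gripper's body presses on something with over 40 N, if the wrist force passes 120 N, or if a joint passes its speed limit or range.

ROBOT

A 6-joint arm with a two-finger parallel gripper is mounted at the origin on a cart in front of the work surface, level with it; the furniture and walls round the work are solid. World frame = base frame: x ahead of the robot, y to its left, z up, the work surface at z = 0. Lengths are in m, angles in rad, forces in N, time in s.
With the tool pointing down it reaches from about 0.25 to 0.725 m from the base axis. Payload 4 kg.
Tool frame: the origin (TCP) lies at the very end of the fingers, on their centre line; the grasp point (between the pads) lies 19 mm behind it; y points along the fingers, z is the direction in which the jaws open and shut, and the axes are right-handed (so a half turn about y gives the same grasp; the last joint's range is limited). The gripper opens to 85 mm and grips with 20 to 120 N. Pads are 22 mm wide; open, the fingers measure 114 mm over their backs; the gripper's body (76 mm by 85 mm) begins 54 mm behind the grasp point. The pads swing forward as they close: fully open they stand 13 mm farther back than shut.
Start: joints at [1.243, 0.241, 0.005, 1.335, 0, 1.571], TCP at [0.161, 0.473, 0.231] pointing down, gripper open.
Joint ranges: [-2.72, 2.72], [-1.05, 1.87], [-1.09, 1.28], [-1.99, 2.15], [-1.42, 1.44], [-3.14, 3.14]. Speed limits (rad/s): [2.79, 2.79, 3.14, 3.14, 3.14, 3.14].

INTERFACE

Orientations are given as a unit quaternion [x, y, z, w].
In Python, from workcell import bot gives the robot as it stands. The module is installed in compiled form; this text tells all that it offers.
- The arm moves only by the tool move_arm, never from a script. Its argument "increments" is a list of rows, each an object with "grip": the closure, from 0 (fully open) to 1 (shut); "linear": the shift along the tool's x, y, z scaled (see below), a list of three; "twist": the turn about the tool's y scaled (see below). A call has exactly 5 rows; each row shifts and turns the pose as measured when the row begins, along the tool's axes as they then stand; what a row does not reach is not made up. The controller multiplies each number of a shift by 0.2 m and each number of a turn by 2 rad. A row lasts 1/10 s, in which the tool goes at most 50 mm and 8.59 degrees, less where a joint would pass 70% of its speed; a pose out of reach is approached as far as the arm can. A call with a number of a shift or a turn outside -1 to 1 is refused whole. A call with a gripper value outside its range is refused whole. The fingers move at their own pace and stop on an object; the grip force is fixed at half the most. Time passes only in rows, so rows that do not move let the fingers close, or fill a call up. It gives the time, the measured TCP pose, the force and the opening at its end, in the units of the state.
- bot.get_obs(): the state, without advancing time (a new reading comes with each control period).
- bot.camera(name): name is "side" or "top" or "wrist"; returns (picture, depth): 400x640x3 uint8, blue, green, red; 400x640 float32, m along the optical axis (not along the pixel's ray), 0 where there is no reading.
- bot.camera_params(name): a dict with "camera_matrix" (3x3 intrinsics, pixels), "dist" ([k1, k2, p1, p2, k3] as OpenCV has them; the pictures are not rectified), "rvec" (rotation vector, rad) and "tvec" (3), from world to camera coordinates, as OpenCV has them; the wrist camera has in their place "T_tool_cam" (4x4, takes a point from camera to tool coordinates, whose origin is the TCP and whose axes are the tool frame's). Camera axes: x right, y down, z forward; pixel columns grow to the right and rows downward; lengths in m; the calibration is good to about 2 mm. A picture is of the moment at which its call begins: read the wrist's pose just before it. camera_params takes no time and is no camera call.
- bot.job_done(): hands the job in, once; it reports no verdict.
The state is a dict: "clock": time; "joint_pos": joint angles; "joint_vel": joint speeds; "tau": joint torques, N m; "eef_pos": TCP position; "tool_rot": TCP orientation; "ft_force": force on the tool from outside, world axes, zero at the start; "ft_torque": the same for the moment, N m; "grip_width": finger opening in m.
Only numpy, scipy, OpenCV 4.12 (cv2) and the standard library are available. Lean on these libraries where they do the work, as an engineer would, in place of code of your own. Each camera call takes 0.05 s, during which the arm holds its last target. There are 200 camera calls.

## Working session

There is one attempt and no reset: what is moved stays moved. The work goes in short steps, Python scripts to look and compute and a tool call to move; the robot and the scene stay as the last step left them, time stands still between calls to the robot, and variables do not carry over. Pictures are saved under pics/ and viewed, about 8 in all and at most 12, crops included, and the job is handed in when it is done.

Besides the shell and the picture viewer there is one more tool, called after "Emit:" as name(argument=value, ...), one argument or row to a line, values as JSON. move_arm: Moves the arm, as the interface text tells. Its arguments: {"type":"object","properties":{"increments":{"type":"array"}},"required":["increments"]}

```bash
mkdir -p pics; python3 - <<'E'
from workcell import bot
import cv2,numpy as np
o=bot.get_obs(); print({k:np.round(v,3).tolist() for k,v in o.items()})
for n in("top","side"):
    im,d=bot.camera(n); cv2.imwrite(f"pics/{n}0.png",im); np.save(f"pics/{n}0.npy",d)
    print(n,{k:np.round(v,3).tolist() for k,v in bot.camera_params(n).items()})
print(np.round(bot.camera_params("wrist")["T_tool_cam"],3).tolist())
E
```

```text
{'clock': 0.0, 'joint_pos': [1.243, 0.241, 0.004, 1.335, -0.0, 1.571], 'joint_vel': [-0.001, -0.0, -0.0, 0.001, -0.0, 0.0], 'tau': [-0.001, -37.232, 25.241, 0.017, -0.0, 0.0], 'eef_pos': [0.161, 0.473, 0.23], 'tool_rot': [0.698, -0.115, 0.115, -0.697], 'ft_force': [0.221, 0.21, 0.223], 'ft_torque': [0.022, 0.037, -0.043], 'grip_width': 0.085}
top {'camera_matrix': [[515.044, 0.0, 325.109], [0.0, 515.044, 193.353], [0.0, 0.0, 1.0]], 'dist': [0.037, 0.0, 0.0, 0.0, 0.0], 'rvec': [2.157, -2.207, 0.09], 'tvec': [0.238, 0.597, 1.234]}
side {'camera_matrix': [[508.856, 0.0, 322.578], [0.0, 508.856, 200.786], [0.0, 0.0, 1.0]], 'dist': [0.008, 0.0, 0.0, 0.0, 0.0], 'rvec': [1.802, 1.908, -0.619], 'tvec': [-0.23, -0.428, 1.448]}
[[0.001, 0.964, 0.265, -0.067], [0.0, -0.265, 0.964, -0.143], [1.0, -0.001, -0.001, -0.001], [0.0, 0.0, 0.0, 1.0]]
```

View pics/top0.png

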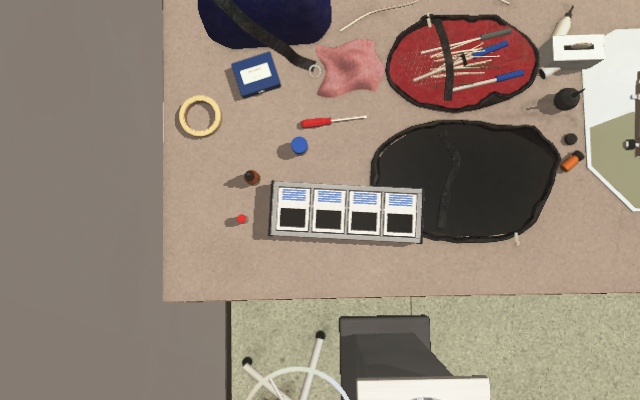

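View pics/side0.png

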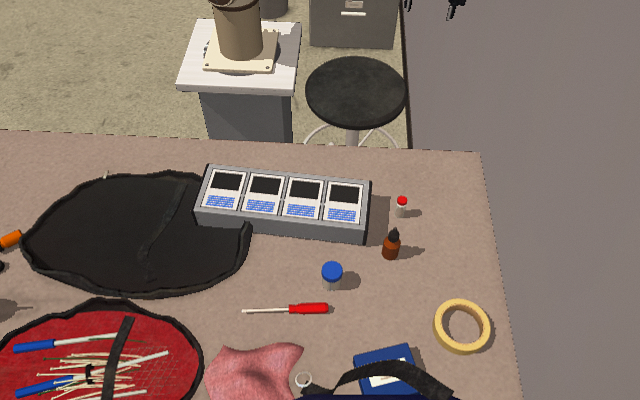

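The top view shows the box at about (270–423, 181–243), with blue strips on its far side and black pads towards the robot. The can (300,146), bottle (252,178) and vial (241,219) are to the left of and behind it. Next I'll locate the strips.

```bash
cat > h.py <<'E'
import cv2,numpy as np
from workcell import bot
from scipy.spatial.transform import Rotation as R
def ray(n,uv,z):
    p=bot.camera_params(n);K=np.array(p["camera_matrix"]);D=np.array(p["dist"])
    M=cv2.Rodrigues(np.array(p["rvec"],float))[0];t=np.array(p["tvec"],float).ravel()
    q=cv2.undistortPoints(np.array(uv,float).reshape(-1,1,2),K,D).reshape(-1,2)
    d=np.c_[q,np.ones(len(q))]@M; c=-M.T@t
    return c+d*((z-c[2])/d[:,2])[:,None]
def proj(n,P):
    p=bot.camera_params(n)
    return cv2.projectPoints(np.array(P,float).reshape(-1,1,3),np.array(p["rvec"],float),np.array(p["tvec"],float),np.array(p["camera_matrix"]),np.array(p["dist"]))[0].reshape(-1,2)
def blobs(m,lo):
    n,l,s,c=cv2.connectedComponentsWithStats(m.astype(np.uint8))
    return [(s[i,4],c[i]) for i in range(1,n) if s[i,4]>=lo]
E
python3 - <<'E'
from h import *
print("tcp px",proj("top",[[.161,.473,.23]]),proj("side",[[.161,.473,.23]]))
for n,roi in(("top",(175,250,265,430)),("side",(155,245,190,380))):
    im=cv2.imread(f"pics/{n}0.png"); h=cv2.cvtColor(im,cv2.COLOR_BGR2HSV)
    box=np.zeros(im.shape[:2],bool); box[roi[0]:roi[1],roi[2]:roi[3]]=1
    blue=box&(h[...,0]>95)&(h[...,0]<130)&(h[...,1]>60)
    blue=cv2.morphologyEx(blue.astype(np.uint8),cv2.MORPH_CLOSE,np.ones((5,3)))
    for a,c in sorted(blobs(blue,60),key=lambda b:b[1][0]): print(n,"strip",a,c.round(1),ray(n,c,.065).round(4))
    W=box&(h[...,2]>170)&(h[...,1]<40)
    W=cv2.morphologyEx(W.astype(np.uint8),cv2.MORPH_OPEN,np.ones((1,1)))
    blk=box&(h[...,2]<60)
    for a,c in sorted(blobs(blk,150),key=lambda b:b[1][0]): print(n,"pad",a,c.round(1),ray(n,c,.0655).round(4))
for n,pts,zs in(("top",[(300,146),(252,178),(241,219)],(.053,.09,.056)),("side",[(332,268),(393,233),(402,200)],(.053,.098,.056))):
    for p,z in zip(pts,zs): print(n,p,ray(n,[p],z).round(3))
E
```

```text
tcp px [[203.43772363 412.58718669]] [[426.77272732  19.35207291]]
top strip 239 [293.7 194.4] [[0.598  0.2987 0.065 ]]
top strip 242 [328.9 196.2] [[0.5917 0.2159 0.065 ]]
top strip 238 [364.8 198. ] [[0.5855 0.1312 0.065 ]]
top strip 241 [400.1 199.9] [[0.5791 0.0483 0.065 ]]
top pad 405 [292.2 216.9] [[0.545  0.3032 0.0655]]
top pad 400 [327.9 218.8] [[0.5386 0.2195 0.0655]]
top pad 404 [363.6 220.6] [[0.5323 0.1358 0.0655]]
top pad 409 [399.3 222.5] [[0.526  0.0521 0.0655]]
top pad 1047 [410.3 192.3] [[0.5964 0.0237 0.0655]]
side strip 269 [220.  200.9] [[0.5794 0.0487 0.065 ]]
side strip 272 [260.  205.3] [[0.5853 0.1323 0.065 ]]
side strip 276 [300.3 209.8] [[0.5915 0.2156 0.065 ]]
side strip 279 [341.3 214.3] [[0.5977 0.2994 0.065 ]]
side pad 1577 [213.2 223.5] [[0.6362 0.0449 0.0655]]
side pad 418 [226.2 181. ] [[0.5267 0.0527 0.0655]]
side pad 418 [265.2 185.1] [[0.5327 0.1366 0.0655]]
side pad 420 [304.6 189.4] [[0.5388 0.2203 0.0655]]
side pad 425 [344.2 193.7] [[0.5449 0.3038 0.0655]]
side pad 188 [367.3 215.2] [[0.5968 0.352  0.0655]]
top (300, 146) [[0.715 0.282 0.053]]
top (252, 178) [[0.636 0.393 0.09 ]]
top (241, 219) [[0.543 0.425 0.056]]
side (332, 268) [[0.716 0.286 0.053]]
side (393, 233) [[0.658 0.398 0.098]]
side (402, 200) [[0.547 0.426 0.056]]
```

```bash
cat >> h.py <<'E'
pads=np.array([[.545,.3035],[.5387,.2199],[.5325,.1362],[.5263,.0524]])
yaw=-0.0752; bx=np.array([np.cos(yaw),np.sin(yaw)])
def pt(k,dx): return pads[k-1]+bx*(.030+dx)   # dx from pivot, box x
def go(tgt):
    """remaining shift in tool axes /0.2 and the axes' directions"""
    o=bot.get_obs(); T=R.from_quat(o["tool_rot"]).as_matrix()
    e=T.T@(np.array(tgt)-o["eef_pos"])
    a=np.arctan2(T[1,0],T[0,0])
    print("t",round(o["clock"],2),"pos",np.round(o["eef_pos"],4),"F",np.round(o["ft_force"],1),"toolx yaw",round(a,4),"lin(units)",np.round(e/.2,3),"w",round(o["grip_width"],3))
    return T
E
python3 - <<'E'
from h import *
for k in range(1,5): print(k,pt(k,.026).round(4),pt(k,-.05).round(4),pt(k,0).round(4))
print(go([*pt(1,.026),.09]).round(3), bot.get_obs()["joint_pos"])
E
```

```text
1 [0.6008 0.2993] [0.5251 0.305 ] [0.5749 0.3012]
2 [0.5945 0.2157] [0.5188 0.2214] [0.5686 0.2176]
3 [0.5883 0.132 ] [0.5126 0.1377] [0.5624 0.1339]
4 [0.5821 0.0482] [0.5064 0.0539] [0.5562 0.0501]
t 0.1 pos [0.1608 0.4728 0.2305] F [-0.6 -0.  -0.1] toolx yaw -0.3278 lin(units) [ 2.362  0.703 -0.112] w 0.086
[[ 0.947 -0.001  0.322]
 [-0.322 -0.002  0.947]
 [-0.    -1.    -0.002]] [1.24300845e+00 2.41310889e-01 3.84997899e-03 1.33521957e+00
 7.06207674e-07 1.57079705e+00]
```

Emit:
move_arm(
  increments=[
    {"grip": 1,"linear": [0.24,0,0],"twist": -0.063},
    {"grip": 1,"linear": [0.24,0,0],"twist": -0.063},
    {"grip": 1,"linear": [0.24,0,0],"twist": 0},
    {"grip": 1,"linear": [0.24,0,0],"twist": 0},
    {"grip": 1,"linear": [0.24,0,0],"twist": 0},
  ],
)

```text
clock: 0.6
eef_pos: [0.396, 0.4393, 0.2282]
tool_rot: [0.708, -0.02, 0.017, -0.705]
ft_force: [0.3, 1.4, 0.7]
grip_width: 0.0123
```

```bash
python3 -c "
from h import *
go([*pt(1,.026),.09])"
```

```text
t 0.6 pos [0.396  0.4393 0.2282] F [0.3 1.4 0.7] toolx yaw -0.0528 lin(units) [ 1.063  0.688 -0.642] w 0.012
```

Emit:
move_arm(
  increments=[
    {"grip": 1,"linear": [0.2,0,-0.14],"twist": 0.011},
    {"grip": 1,"linear": [0.2,0.05,-0.13],"twist": 0},
    {"grip": 1,"linear": [0.2,0.1,-0.13],"twist": 0},
    {"grip": 1,"linear": [0.2,0.1,-0.1],"twist": 0},
    {"grip": 1,"linear": [0.2,0.1,-0.1],"twist": 0},
  ],
)

```text
clock: 1.1
eef_pos: [0.5917, 0.3058, 0.1571]
tool_rot: [0.707, -0.027, 0.025, -0.706]
ft_force: [0.4, 0.0, -0.6]
grip_width: -0.0002
```

```bash
python3 -c "
from h import *
go([*pt(1,.026),.075])"
```

```text
t 1.1 pos [0.5917 0.3058 0.1571] F [ 0.4  0.  -0.6] toolx yaw -0.0743 lin(units) [ 0.049  0.411 -0.028] w -0.0
```

Emit:
move_arm(
  increments=[
    {"grip": 1,"linear": [0.045,0.15,-0.028],"twist": 0},
    {"grip": 1,"linear": [0,0.15,0],"twist": 0},
    {"grip": 1,"linear": [0,0.08,0],"twist": 0},
    {"grip": 1,"linear": [0,0,0],"twist": 0},
    {"grip": 1,"linear": [0,0,0],"twist": 0},
  ],
)

```text
clock: 1.6
eef_pos: [0.6034, 0.29, 0.0699]
tool_rot: [0.709, -0.035, 0.026, -0.703]
ft_force: [0.9, 0.3, 0.9]
grip_width: -0.0002
```

```bash
python3 -c "
from h import *
go([*pt(1,.026),.066])
im,d=bot.camera('wrist');im2,_=bot.camera('side')
cv2.imwrite('pics/a.png',np.vstack([im[100:,:],im2[100:400]]))"
```

```text
t 1.6 pos [0.6034 0.29   0.0699] F [0.9 0.3 0.9] toolx yaw -0.0865 lin(units) [-0.016  0.019  0.045] w -0.0
```

View pics/a.png

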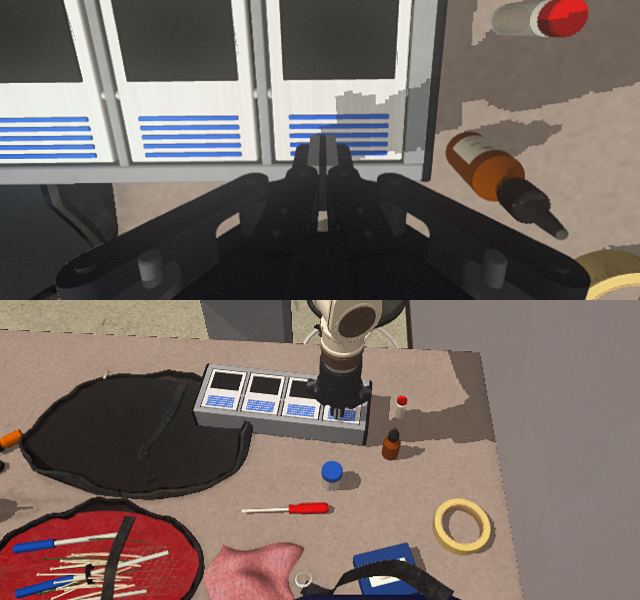

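Emit:
move_arm(
  increments=[
    {"grip": 1,"linear": [-0.016,0,0.04],"twist": 0},
    {"grip": 1,"linear": [0,0.01,0],"twist": 0},
    {"grip": 1,"linear": [0,0.015,0],"twist": 0},
    {"grip": 1,"linear": [0,0.015,0],"twist": 0},
    {"grip": 1,"linear": [0,0.015,0],"twist": 0},
  ],
)

```text
clock: 2.2
eef_pos: [0.6031, 0.3027, 0.065]
tool_rot: [0.707, -0.03, 0.029, -0.706]
ft_force: [0.0, -0.3, 0.3]
grip_width: -0.0
```

```bash
python3 -c "
from h import *
go([*pt(1,.026),.06])"
```

```text
t 2.2 pos [0.6031 0.3027 0.065 ] F [ 0.  -0.3  0.3] toolx yaw -0.0833 lin(units) [-0.01   0.025 -0.018] w -0.0
```

Emit:
move_arm(
  increments=[
    {"grip": 1,"linear": [-0.01,0.02,-0.01],"twist": 0},
    {"grip": 1,"linear": [0,0.02,0],"twist": 0},
    {"grip": 1,"linear": [0,0.02,0],"twist": 0},
    {"grip": 1,"linear": [0,0.02,0],"twist": 0},
    {"grip": 1,"linear": [0,0.02,0],"twist": 0},
  ],
)

```text
clock: 2.7
eef_pos: [0.603, 0.3025, 0.0635]
tool_rot: [-0.704, 0.026, -0.033, 0.709]
ft_force: [-6.2, -2.6, 16.6]
grip_width: -0.0001
```

```bash
python3 -c "
from h import *
go([*pt(1,.026),.06])"
```

```text
t 2.7 pos [0.603  0.3025 0.0635] F [-6.2 -2.6 16.6] toolx yaw -0.0831 lin(units) [-0.009  0.017 -0.017] w -0.0
```

Hatch 1 resists with 16.6 N and gives less than 2 mm, so it's blocked. On to hatch 2.

Emit:
move_arm(
  increments=[
    {"grip": 1,"linear": [0,-0.1,0],"twist": 0},
    {"grip": 1,"linear": [0,-0.05,-0.14],"twist": 0},
    {"grip": 1,"linear": [-0.008,0,-0.15],"twist": 0},
    {"grip": 1,"linear": [0,0,-0.14],"twist": -0.004},
    {"grip": 1,"linear": [0,0,0],"twist": 0},
  ],
)

```text
clock: 3.2
eef_pos: [0.5933, 0.2146, 0.0953]
tool_rot: [-0.704, 0.021, -0.03, 0.709]
ft_force: [0.5, 0.4, -0.2]
grip_width: 0.0003
```

```bash
python3 -c "
from h import *
go([*pt(2,.026),.068])"
```

```text
t 3.2 pos [0.5933 0.2146 0.0953] F [ 0.5  0.4 -0.2] toolx yaw -0.0726 lin(units) [0.004 0.136 0.005] w 0.0
```

Emit:
move_arm(
  increments=[
    {"grip": 1,"linear": [0.004,0.13,0],"twist": 0},
    {"grip": 1,"linear": [0,0.01,0],"twist": 0},
    {"grip": 1,"linear": [0,0.02,0],"twist": 0},
    {"grip": 1,"linear": [0,0.02,0],"twist": 0},
    {"grip": 1,"linear": [0,0.02,0],"twist": 0},
  ],
)

```text
clock: 3.7
eef_pos: [0.5966, 0.2156, 0.0573]
tool_rot: [-0.703, 0.02, -0.032, 0.71]
ft_force: [-0.4, -0.4, 2.4]
grip_width: -0.0003
```

```bash
python3 -c "
from h import *
go([*pt(2,.026),.06])"
```

```text
t 3.7 pos [0.5966 0.2156 0.0573] F [-0.4 -0.4  2.4] toolx yaw -0.0738 lin(units) [-0.01  -0.013 -0.   ] w -0.0
```

Hatch 2 gives way at 2.4 N, so it's the free one. I'll follow it down.

Emit:
move_arm(
  increments=[
    {"grip": 1,"linear": [-0.003,0.025,0],"twist": 0},
    {"grip": 1,"linear": [-0.003,0.025,0],"twist": 0},
    {"grip": 1,"linear": [-0.003,0.025,0],"twist": 0},
    {"grip": 1,"linear": [0,0.02,0],"twist": 0},
    {"grip": 1,"linear": [0,0.02,0],"twist": 0},
  ],
)

```text
clock: 4.2
eef_pos: [0.5975, 0.218, 0.0349]
tool_rot: [-0.702, 0.017, -0.034, 0.711]
ft_force: [1.2, -0.3, 2.6]
grip_width: -0.0002
```

```bash
python3 -c "
from h import *
go([*pt(2,.026),.042])
im,d=bot.camera('wrist');im2,_=bot.camera('side')
cv2.imwrite('pics/b.png',np.vstack([im[100:],cv2.resize(im2[130:280,150:470],(640,300))]))"
```

```text
t 4.2 pos [0.5975 0.218  0.0349] F [ 1.2 -0.3  2.6] toolx yaw -0.0724 lin(units) [-0.013 -0.036 -0.012] w -0.0
```

View pics/b.png

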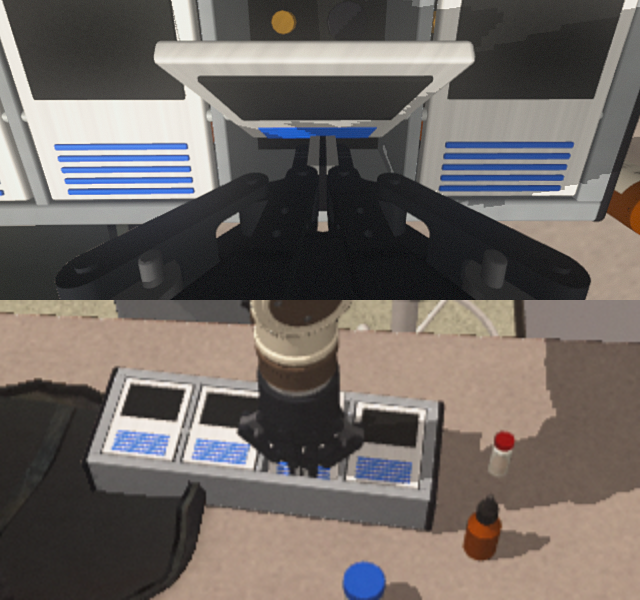

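Hatch 2 is well raised: its front edge stands at row ~55 of the wrist picture, with the strip down in the well, and the bystanders haven't moved. Next I'll lift out and go round to the front.

Emit:
move_arm(
  increments=[
    {"grip": 1,"linear": [0,-0.15,0],"twist": 0},
    {"grip": 1,"linear": [0,-0.24,0],"twist": 0},
    {"grip": 1,"linear": [0,-0.24,0],"twist": 0},
    {"grip": 1,"linear": [0,0,0],"twist": 0},
    {"grip": 1,"linear": [0,0,0],"twist": 0},
  ],
)

```text
clock: 4.8
eef_pos: [0.59, 0.2155, 0.1587]
tool_rot: [-0.704, 0.022, -0.029, 0.709]
ft_force: [-0.9, -0.7, -0.7]
grip_width: 0.0002
```

```bash
python3 -c "
from h import *
print(go([*pt(2,-.065),.15]).round(3))
T=R.from_quat(bot.get_obs()['tool_rot']).as_matrix(); p=bot.get_obs()['eef_pos']
im,d=bot.camera('side');im2,_=bot.camera('wrist')
cv2.imwrite('pics/c.png',np.vstack([im2[100:],cv2.resize(im[130:280,150:470],(640,300))]))"
```

```text
t 4.8 pos [0.59   0.2155 0.1587] F [-0.9 -0.7 -0.7] toolx yaw -0.0721 lin(units) [-0.433  0.04   0.004] w 0.0
[[ 0.997  0.01   0.072]
 [-0.072  0.007  0.997]
 [ 0.009 -1.     0.008]]
```

View pics/c.png

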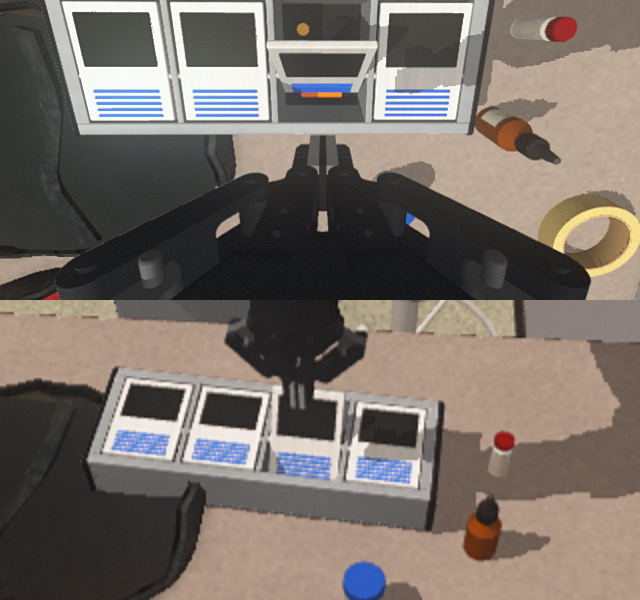

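The hatch stayed raised (wrist rows 45–90). Now I'll move back in front of the edge and down.

Emit:
move_arm(
  increments=[
    {"grip": 1,"linear": [-0.2,0,0],"twist": 0},
    {"grip": 1,"linear": [-0.22,0,0],"twist": 0},
    {"grip": 1,"linear": [-0.03,0,0],"twist": 0},
    {"grip": 1,"linear": [0,0.1,0],"twist": 0},
    {"grip": 1,"linear": [0,0,0],"twist": 0},
  ],
)

```text
clock: 5.4
eef_pos: [0.4917, 0.2194, 0.1263]
tool_rot: [0.707, -0.028, 0.023, -0.707]
ft_force: [-0.0, -0.3, -1.1]
grip_width: 0.0003
```

```bash
python3 -c "
from h import *
go([*pt(2,-.065),.085])"
```

```text
t 5.4 pos [0.4917 0.2194 0.1263] F [-0.  -0.3 -1.1] toolx yaw -0.0727 lin(units) [0.061 0.206 0.02 ] w 0.0
```

Emit:
move_arm(
  increments=[
    {"grip": 1,"linear": [0.02,0.1,0.015],"twist": 0},
    {"grip": 1,"linear": [0,0.08,0],"twist": 0},
    {"grip": 1,"linear": [0.02,0.015,0],"twist": 0},
    {"grip": 1,"linear": [0.02,0,0],"twist": 0},
    {"grip": 1,"linear": [0,0,0],"twist": 0},
  ],
)

```text
clock: 5.9
eef_pos: [0.5068, 0.2216, 0.0861]
tool_rot: [0.707, -0.029, 0.023, -0.706]
ft_force: [0.5, -0.0, -0.7]
grip_width: -0.0002
```

```bash
python3 -c "
from h import *
go([*pt(2,-.010),.085])"
```

```text
t 5.9 pos [0.5068 0.2216 0.0861] F [ 0.5 -0.  -0.7] toolx yaw -0.0737 lin(units) [0.26  0.004 0.003] w -0.0
```

Emit:
move_arm(
  increments=[
    {"grip": 1,"linear": [0.05,0,0],"twist": 0},
    {"grip": 1,"linear": [0.05,0,0],"twist": 0},
    {"grip": 1,"linear": [0.05,0,0],"twist": 0},
    {"grip": 1,"linear": [0.05,0,0],"twist": 0},
    {"grip": 1,"linear": [0.04,0,0],"twist": 0},
  ],
)

```text
clock: 6.4
eef_pos: [0.5594, 0.2184, 0.0889]
tool_rot: [-0.706, 0.028, -0.024, 0.707]
ft_force: [-2.2, 0.4, -0.9]
grip_width: -0.0
```

```bash
python3 -c "
from h import *
go([*pt(2,-.006),.085])"
```

```text
t 6.4 pos [0.5594 0.2184 0.0889] F [-2.2  0.4 -0.9] toolx yaw -0.0735 lin(units) [ 0.017  0.019 -0.   ] w -0.0
```

Emit:
move_arm(
  increments=[
    {"grip": 1,"linear": [0.012,0,0],"twist": 0},
    {"grip": 1,"linear": [0,0,0],"twist": 0},
    {"grip": 1,"linear": [-0.15,0,0],"twist": 0},
    {"grip": 1,"linear": [-0.2,0,0],"twist": 0},
    {"grip": 1,"linear": [-0.1,-0.15,0],"twist": 0},
  ],
)

```text
clock: 6.9
eef_pos: [0.4712, 0.2226, 0.1142]
tool_rot: [0.707, -0.031, 0.024, -0.706]
ft_force: [-0.4, 0.0, 0.0]
grip_width: -0.0
```

```bash
python3 -c "
from h import *
go([*pt(2,-.006),.085])
im,d=bot.camera('side');im2,_=bot.camera('wrist')
cv2.imwrite('pics/d.png',np.vstack([im2[100:],cv2.resize(im[130:280,150:470],(640,300))]))
# points standing above box top, from side depth
p=bot.camera_params('side');K=np.array(p['camera_matrix']);M=cv2.Rodrigues(np.array(p['rvec'],float))[0];t=np.array(p['tvec'],float).ravel()
v,u=np.mgrid[0:400,0:640]; X=np.stack([(u-K[0,2])/K[0,0]*d,(v-K[1,2])/K[1,1]*d,d],-1).reshape(-1,3)
W=(X-t)@M; W=W[(d>0).ravel()]
q=(W[:,:2]-pt(2,0)); a=q@bx; b=q@np.array([-bx[1],bx[0]])
for z in (.08,.09,.1,.11,.118):
  m=(abs(b)<.03)&(abs(W[:,2]-z)<.004)&(abs(a)<.05); print(z,m.sum(),np.median(a[m]).round(4) if m.any() else None)"
```

```text
t 6.9 pos [0.4712 0.2226 0.1142] F [-0.4  0.   0. ] toolx yaw -0.0779 lin(units) [0.459 0.141 0.014] w -0.0
0.08 32 0.0092
0.09 35 0.0129
0.1 36 0.0165
0.11 56 0.0188
0.118 95 0.0183
```

View pics/d.png

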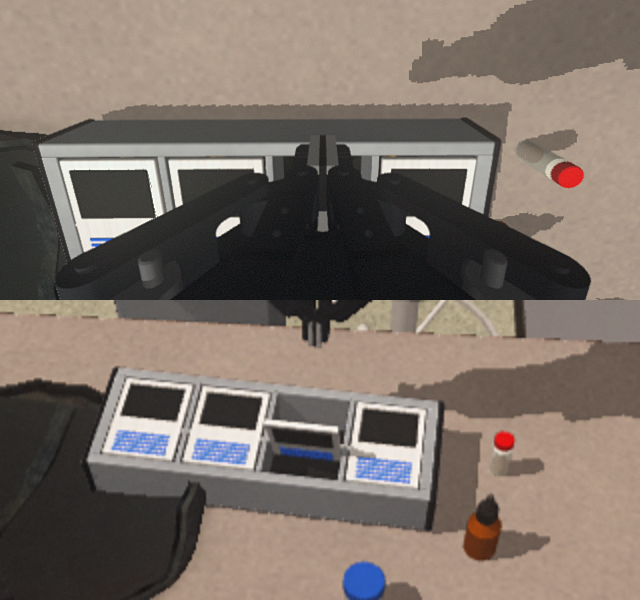

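The hatch leans back: its upper face moves back from 9 to 19 mm behind the pivot between z = 0.08 and 0.11, which is about 1.8 rad. The bystanders haven't moved. I'll take the hand clear and hand in.

Emit:
move_arm(
  increments=[
    {"grip": 1,"linear": [-0.1,-0.2,0],"twist": 0},
    {"grip": 1,"linear": [-0.05,-0.2,0],"twist": 0},
    {"grip": 1,"linear": [0,0,0],"twist": 0},
    {"grip": 1,"linear": [0,0,0],"twist": 0},
    {"grip": 1,"linear": [0,0,0],"twist": 0},
  ],
)

```text
clock: 7.5
eef_pos: [0.4482, 0.228, 0.2029]
tool_rot: [-0.705, 0.024, -0.03, 0.708]
ft_force: [-0.4, -0.2, -0.3]
grip_width: -0.0004
```

```bash
python3 -c "
from h import *
go([*pt(2,-.006),.085])
a=cv2.imread('pics/side0.png');b,_=bot.camera('side')
for n,(u,v) in dict(can=(332,268),bottle=(393,240),vial=(402,203)).items():
  s=np.s_[v-10:v+10,u-10:u+10]; print(n,np.abs(a[s].astype(int)-b[s]).mean().round(1))
print(bot.job_done())"
```

```text
t 7.5 pos [0.4482 0.228  0.2029] F [-0.4 -0.2 -0.3] toolx yaw -0.0763 lin(units) [ 0.569  0.594 -0.009] w -0.0
can 3.9
bottle 3.1
vial 4.4
the job is handed in; nothing more can be done
None
```

The second hatch from the left was the free one. It now leans back past upright, and the job is handed in at about 7.5 s of the 46 s allowed.

- **Finding it:** I pressed hatch 1 first, and it was blocked: about 17 N with less than 2 mm of give. Hatch 2 tipped at about 2.5 N. I didn't need to press hatches 3 and 4.
- **Opening it:** I pressed hatch 2 down to about 1 rad, estimated from how deep the fingertip went. Then I lifted out, went round to the front and pushed the raised edge back from its underside with about 2 N. The fingers stayed shut throughout, so nothing was pinched.
- **Last checks:**
  - **Hatch angle:** side-camera depth put hatch 2 at roughly 1.8–1.9 rad. I measured this before the final retreat and didn't repeat it.
  - **Hand:** it is clear of everything, with about 0 N on the wrist.
  - **Can, bottle and vial:** the side view around them is almost the same as in the first picture, so they are still standing in place.

No check failed or disagreed.

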